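# Clear the jig's slot and pin the fence square

### The job

On the trimming jig, use the slot scraper to push the bit of board lodged in the T-slot right out of the slot's open end onto the table, and stand the scraper back in its stand. Then swing the fence across the slot until its hole lines up with the hole in the slot floor and push the long locking pin from the rack fully home through both holes. Leave the short pin and the awl in the rack, and don't disturb the other things on the table.

Things in the scene. Friction and masses are not known exactly. Their poses are not given: they have to be found in the camera images.
- jig: Trimming jig, fixed: a flat grey steel bed 160 (x) x 220 (y) x 40 high. Origin at table height. In its frame the bed spans x -75..85, y -120..100. A T-slot runs along its y axis, centred on x = -30 mm: open at the end y = -120, closed at the other end (slot ends at y = 80). Slot floor 16 mm above the table; undercut 30 wide from 16 to 29 mm, throat 20 wide from 29 mm to the top at 40 mm
- base_hole (a point): centre of the round pin hole (13 mm, through to the table top) in the T-slot floor, at the height of the floor, 16 mm above the table; jig frame (-30, -30, 16). The scrap covers it at the start
- slot_mouth (a point): middle of the slot floor at the open end of the T-slot; jig frame (-30, -120, 16); outwards is the jig's -y. Beyond it the table is 16 mm lower
- pivot (a point): point on the fence's vertical pivot axis at the height of the fence's top (52 mm above the table); jig frame (60, -30, 52)
- fence_hole (a point): centre, at the top face, of the pin hole (12.5 mm) through the fence, 90 mm from the pivot
- knob_top (a point): centre of the top of the fence's upright round black knob (18 mm diameter, 34 mm tall, top 86 mm above the table), 130 mm from the pivot on the same line as the hole
- fence (a joint): angle of the fence, an aluminium bar 34 wide, 10 thick, 170 long (20 behind to 150 beyond the pivot), underside 42 and top 52 mm above the table. 0: holes lined up, the fence pointing along the jig's -x across the slot. Positive: swung towards the jig's +y (clockwise seen from above, so the knob moves clockwise as the angle grows). Range -0.4 to 1.75; no stop or spring at 0, light friction (0.05 N m), stays where it is left
- scrap: offcut of brown bookboard lodged in the T-slot, 24 wide (x) x 60 long (y) x 9 thick; origin at the centre of its underside. Too wide to come up through the throat; slides along the slot with light friction
- scraper: slot scraper, upright in its stand: steel blade 14 (x) x 8 (y) x 55 long below a dark wooden handle 22 (x) x 18 (y) x 62 tall (117 mm in all), 60 to 120 g. Origin at the tip of the blade, z up along the handle. The blade fits down through the slot's throat with its 14 mm across the slot
- scraper_stand: fixed wooden block 70 x 70 x 40 high with one upright pocket in its middle, 17 (x) x 11 (y), 30 deep (floor 10 mm above the table), for the scraper's blade (either way round). Origin at table height under the pocket
- pin: the locking pin, the long one, standing in one of the rack's holes: steel shank 10 mm diameter, 48 long with a chamfered tip, round head 20 mm diameter, 34 tall. Origin at the tip, z up towards the head. In the rack its head stands 63 to 97 mm above the table; pushed home its head rests on the fence with the tip 4 mm above the table
- pin_rack: fixed wooden block 170 (x) x 55 (y) x 40 high with three holes 11 mm wide, 25 deep (floor 15 mm above the table) at x = -55, 0, 55. Origin at table height
- short_pin: a shorter pin in another hole of the rack, shank 32 mm, same head (20 mm diameter, 34 tall, top 81 mm above the table); too short for the job. Origin at its tip
- awl: awl with a bulbous pale wooden handle 26 mm wide, in another hole of the rack, top 95 mm above the table. Origin at its lower end
- paste_jar: bystander: jar 70 mm diameter, 100 tall; origin under its centre
- mug: bystander: white mug 80 mm diameter, 90 tall, with a side handle at its +y; origin under its centre
- weight: bystander: steel block 60 x 100 x 50; origin under its centre
- bone_folder: bystander: white flat folder about 160 x 22 x 6, lying; origin near its middle
- brush: bystander: paste brush lying along its x axis, about 200 mm long; origin at its underside
- tin: bystander: small tin 48 mm diameter, 45 tall; origin under its centre

How it is judged:
By the outcome, as a careful person would: the job done as asked, in the order asked, and still so for the second after the job is handed in, with the robot touching nothing.
It also fails if it takes over 72 s, if anything falls off the work surface, if the arm or the gripper's body presses on something with over 40 N, if the wrist force passes 120 N, or if a joint passes its speed limit or range.

### The arm

A 6-joint arm with a two-finger parallel gripper is mounted at the origin on the work surface. World frame = base frame: x ahead of the robot, y to its left, z up, the work surface at z = 0. Lengths are in mm, angles in rad, forces in N, time in s.
With the tool pointing down it reaches from about 325 to 775 mm from the base axis. Payload 9.3 kg.
Tool frame: the origin (TCP) lies midway between the tips of the shut fingers; the grasp point (between the pads) lies 19 mm behind it; z points along the fingers, y is the line along which they close (so a half turn about z gives the same grasp; the last joint's range is limited). The gripper opens to 85 mm and grips with 20 to 120 N. Pads are 22 mm wide; open, the fingers measure 114 mm over their backs; the gripper's body (76 mm by 85 mm) begins 54 mm behind the grasp point. The pads swing forward as they close: fully open they stand 13 mm farther back than shut.
Start: joints at [-0.153, 0.259, 0.021, 1.334, 0, 1.418], TCP at [549.997, -0.004, 231.279] pointing down, gripper open.
Joint ranges: [-3.04, 3.04], [-0.91, 1.82], [-1.04, 1.36], [-1.92, 1.95], [-1.52, 1.45], [-3.14, 3.14]. Speed limits (rad/s): [2.22, 2.22, 2.79, 3.14, 3.14, 3.14].

### API

Orientations are given as [roll, pitch, yaw] about the fixed x, y, z axes, in that order (R = Rz(yaw) Ry(pitch) Rx(roll)).
In Python, from plant import ctrl gives the robot as it stands.
- The arm moves only by the shell command python3 -m crank 'ROWS' [OPENING] [FORCE]. ROWS is JSON, a list that holds one entry, the list of rows, each a list of 6 numbers: the shift along the tool's x, y, z scaled (see below), then the turn, a rotation vector about the tool's x, y, z scaled (see below). A call has 1 to 8 rows; each row shifts and turns the commanded pose from where the row before left it, along the tool's axes as they then stand; what a row does not reach is not made up. The controller multiplies each number of a shift by 0.04 m and each number of a turn by 0.15 rad. A row lasts 1/10 s, in which the tool goes at most 50 mm and 8.59 degrees, less where a joint would pass 70% of its speed; a pose out of reach is approached as far as the arm can. A call with a number of a shift or a turn outside -1 to 1 is refused whole. A call with a gripper value outside its range is refused whole. OPENING is the opening, from -1 (shut) to 1 (fully open), set as the call begins (- or left out, the last holds). The fingers move at their own pace and stop on an object; FORCE is the grip in N (left out, the last holds). Time passes only in rows, so rows that do not move let the fingers close. It gives the time, the measured TCP pose, the force, the opening and the grip force at its end, in the units of the state.
- ctrl.state(): the state, without advancing time (a new reading comes with each control period).
- ctrl.read_camera(name): name is "scene" or "side" or "wrist"; returns a dict with "color" (384x512x3 uint8, red, green, blue), "range_z" (384x512 float32, mm along the optical axis (not along the pixel's ray), 0 where there is no reading), "fx", "fy", "cx", "cy" (pixels), "world_to_cam" (4x4, takes a point from world to camera coordinates). Camera axes: x right, y up, looking along -z (the intrinsics and any distortion apply to the point x, -y, -z); pixel columns grow to the right and rows downward; lengths in mm; the calibration is good to about 2 mm. A picture is of the moment at which its call begins.
- ctrl.job_done(): hands the job in; it is judged then, once.
Trained networks look in a picture, given as the dict that the camera call returned (one of the last four; its "shot" number tells which), for a name from the list of things; names that differ only in an ending like _2 or _b are one class to them, and where a whole thing is asked for, a point or a joint stands for the part that bears it (a point fixed in the world has none). Each returns a list of dicts, best first, with "confidence" (0 to 1); they miss things now and then, are a little off and sometimes report something else, mostly with a low value. They report only what shows in the picture. A call takes as long as a camera call.
- ctrl.outline_of(label, picture): "region" (384x512 bool, what is visible of it) and "position" ([column, row] in pixels, amid what is visible of it).
The state is a dict: "clock": time; "q": joint angles; "qvel": joint speeds; "effort": joint torques, N m; "eef_pos": TCP position; "tool_rot": TCP orientation; "force": force on the tool from outside, world axes, zero at the start; "ft_torque": the same for the moment, N m; "grip_width": opening from 0.0 (shut) to 1.0 (fully open); "finger_force": force on a finger pad.
Only numpy, scipy, OpenCV 4.12 (cv2) and the standard library are available. Lean on these libraries where they do the work, as an engineer would, in place of code of your own. Each camera call takes 0.05 s, during which the arm holds its last target. There are 200 camera calls.

## Working session

There is one attempt and no reset: what is moved stays moved. The work goes in short steps, Python scripts to look and compute and a shell command to move; the robot and the scene stay as the last step left them, time stands still between calls to the robot, and variables do not carry over. Pictures are saved under pics/ and viewed, at most 10 in all, crops included, and the job is handed in when it is done.

```bash
ls; mkdir -p pics; cat > h.py <<'E'
import numpy as np, cv2
from plant import ctrl
def pts(p,mask=None):
    z=p["range_z"]; m=(z>0) if mask is None else (mask&(z>0))
    v,u=np.nonzero(m); d=z[v,u]
    c=np.stack([(u-p["cx"])/p["fx"]*d,-(v-p["cy"])/p["fy"]*d,-d,np.ones_like(d)])
    return (np.linalg.inv(p["world_to_cam"])@c)[:3].T
def save(p,n): cv2.imwrite("pics/"+n,p["color"][:,:,::-1])
def px(p,w):
    c=p["world_to_cam"]@np.append(w,1); return p["cx"]+p["fx"]*c[0]/-c[2], p["cy"]+p["fy"]*c[1]/c[2]
E
python3 - <<'E'
from h import *
print(ctrl.state())
ps={n:ctrl.read_camera(n) for n in("scene","side")}
for n,p in ps.items():
    save(p,n+"0.png"); print(n,[k for k in p], np.linalg.inv(p["world_to_cam"])[:3].round(2).tolist())
    for l in "jig fence scrap scraper scraper_stand pin pin_rack short_pin awl fence_hole knob_top".split():
        for o in ctrl.outline_of(l,p)[:2]:
            w=pts(p,o["region"])
            print(l,round(o["confidence"],2),np.round(o["position"]),"n",len(w), *( [np.percentile(w,q,axis=0).round() for q in(3,50,97)] if len(w) else []))
c=np.hstack([ps["scene"]["color"],ps["side"]["color"]]);cv2.imwrite("pics/both.png",cv2.resize(c,(800,300))[:,:,::-1])
E
```

```text
pics
{'clock': 0.0, 'q': array([-1.52610128e-01,  2.59200033e-01,  2.07556926e-02,  1.33373164e+00,
       -3.82317464e-06,  1.41819363e+00]), 'qvel': array([ 0.00031396,  0.00117085,  0.00067516, -0.0002105 ,  0.00036827,
       -0.00040577]), 'effort': array([-2.65873996e-04, -5.55637658e+01,  3.44536042e+01,  1.31759423e-02,
       -2.94380488e-04,  4.47349430e-05]), 'eef_pos': array([5.49705042e+02, 3.39654318e-02, 2.30659538e+02]), 'tool_rot': array([-3.14022845e+00, -2.05944118e-04,  1.57078875e+00]), 'force': array([-1.56298521, -0.03282569,  0.01883177]), 'ft_torque': array([ 0.01559552, -0.06127542, -0.0236191 ]), 'finger_force': 0.0, 'grip_width': 1.0025431618494973}
scene ['color', 'range_z', 'fx', 'fy', 'cx', 'cy', 'world_to_cam', 'shot'] [[0.21, -0.57, 0.79, 1283.15], [0.98, 0.13, -0.17, -181.87], [-0.0, 0.81, 0.59, 616.88]]
jig 0.77 [271. 200.] n 4246 [443. -92.   3.] [563.  14.  38.] [609. 119.  56.]
jig 0.49 [376. 160.] n 119 [468. 324.  43.] [478. 332.  74.] [484. 342.  90.]
fence 0.63 [289. 198.] n 831 [546. -30.  39.] [570.  51.  50.] [581. 127.  76.]
scrap 0.63 [3
[... 1301 characters left out ...]
 2.] [ 457. -341.   37.] [ 498. -323.   42.]
pin 0.54 [233. 322.] n 190 [406. 319.  45.] [413. 331.  92.] [423. 336.  98.]
pin 0.45 [255. 227.] n 5400 [423. -83.   5.] [507.  42.  39.] [597. 134.  55.]
pin_rack 0.58 [208. 338.] n 2862 [386. 305.   2.] [459. 349.  38.] [548. 374.  42.]
short_pin 0.73 [178. 317.] n 179 [515. 337.  38.] [521. 349.  73.] [531. 355.  82.]
awl 0.62 [203. 319.] n 239 [458. 327.  38.] [466. 340.  84.] [479. 348.  93.]
fence_hole 0.6 [233. 220.] n 884 [543. -25.  43.] [557.  62.  52.] [577. 134.  84.]
fence_hole 0.46 [129. 219.] n 1363 [734. 143.   1.] [752. 183.  71.] [794. 203. 101.]
knob_top 0.61 [231. 216.] n 912 [543. -22.  40.] [557.  61.  52.] [578. 134.  84.]
```

View pics/both.png

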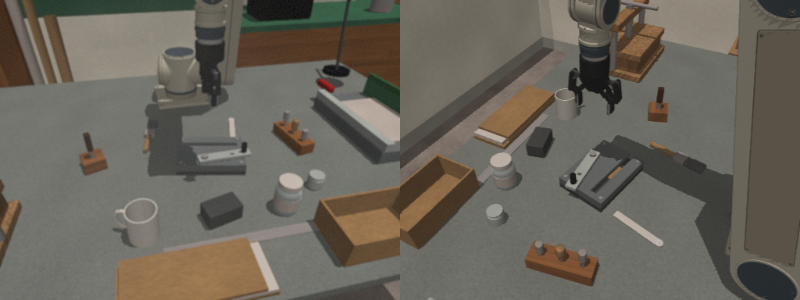

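View pics/side0.png

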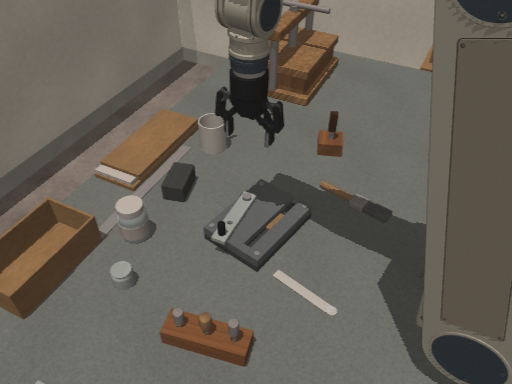

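The side view shows the jig at about (258,226), its fence on the robot's far side with the black knob at (221,229), and the scrap in the slot at (276,221). The scraper is at (334,121), and the rack at (208,338) has the long pin, by height, on the right at (233,322). Next I'll fit the poses.

```bash
python3 - <<'E'
from h import *
A=[]
for n in("scene","side"):
    p=ctrl.read_camera(n)
    for l,zr in(("jig",(30,46)),("pin_rack",(35,45)),("scraper_stand",(35,46)),("scraper",(100,140)),("fence",(47,57)),("fence",(75,95)),("pin",(88,104)),("awl",(85,105)),("short_pin",(75,88))):
        o=ctrl.outline_of(l,p)
        if not o: continue
        w=pts(p,o[0]["region"]); w=w[(w[:,2]>zr[0])&(w[:,2]<zr[1])]
        if len(w)<5: print(n,l,len(w)); continue
        r=cv2.minAreaRect(w[:,:2].astype(np.float32))
        print(n,l,zr,len(w),"mean",w.mean(0).round(1),"rect",np.round(r[0],1),np.round(r[1],1),round(r[2],1))
p=ctrl.read_camera("wrist"); save(p,"w0.png"); i=np.linalg.inv(p["world_to_cam"]);print(i[:3].round(2))
E
```

```text
scene jig (30, 46) 2551 mean [522.7   9.1  37.7] rect [516.6  23.7] [235.8 165.2] 78.5
scene pin_rack (35, 45) 571 mean [479.8 332.1  37.9] rect [471.3 335.2] [173.7  59. ] 9.3
scene scraper_stand (35, 46) 447 mean [ 469.8 -364.5   37.9] rect [ 466.3 -364.8] [74.5 70.5] 17.2
scene scraper (100, 140) 106 mean [ 472.9 -363.4  115.9] rect [ 467.2 -364.6] [22.9 17.7] 19.4
scene fence (47, 57) 569 mean [565.3  48.   50.2] rect [563.4  50.5] [ 38.5 171.1] 1.4
scene fence (75, 95) 41 mean [564.6 114.   81.4] rect [563.4 114.8] [16.3 15. ] 21.7
scene pin (88, 104) 28 mean [420.5 324.   93.1] rect [418.5 324.5] [17.3 15.2] 82.4
scene awl 4
side jig (30, 46) 104 mean [552.3  64.5  42.2] rect [564.3  43. ] [ 42.4 185.3] 1.1
side pin_rack (35, 45) 33 mean [552.   59.2  43.2] rect [563.7  54. ] [ 40.5 159.6] 1.3
side scraper_stand (35, 46) 314 mean [ 462.  -358.8   39.3] rect [ 463.2 -363. ] [70.3 76.7] 18.1
side scraper (100, 140) 89 mean [ 462.5 -359.4  116.2] rect [ 463.  -362.5] [21.6 21.9] 20.1
side fence (47, 57) 634 mean [558.4  55.8  51.3] rect [560.6  51. ] [ 35.6 170.8] 1.1
side fence (75, 95) 52 mean [558.2 117.6  82.9] rect [558.3 115. ] [14.  16.5] 0.2
side pin (88, 104) 88 mean [413.9 328.6  95.4] rect [414.  328.4] [17.  17.2] 88.9
side awl (85, 105) 88 mean [467.6 338.8  90.1] rect [467.9 338.7] [20.8 15.6] 13.8
side short_pin (75, 88) 77 mean [522.8 346.3  79.8] rect [523.3 345.9] [17.7 16.7] 67.0
[[ 1.0000e+00 -0.0000e+00 -0.0000e+00  5.5032e+02]
 [ 0.0000e+00  9.6000e-01  2.9000e-01  7.5440e+01]
 [ 0.0000e+00 -2.9000e-01  9.6000e-01  3.7369e+02]]
```

View pics/w0.png

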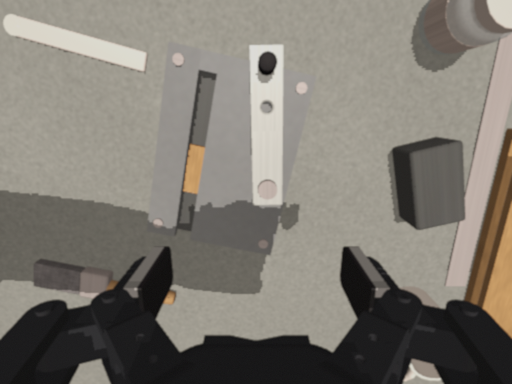

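The wrist view shows the jig at a yaw of about -11°. The slot runs from its mouth at (183,228) to its closed end at (208,72), with the scrap at (194,168), and the fence lies along the jig's y with its hole at (267,107). I'll measure all of these from this view.

```bash
python3 - <<'E'
from h import *
p=ctrl.read_camera("wrist")
w=pts(p); z=w[:,2]; bx=(w[:,0]>400)&(w[:,0]<620)&(w[:,1]>-120)&(w[:,1]<160)
b=w[bx&(z>33)&(z<60)]; r=cv2.minAreaRect(b[:,:2].astype(np.float32)); print("bed",r, np.median(b[(b[:,2]<46)][:,2]))
a=np.deg2rad(r[2]); a=a-np.pi/2 if a>np.pi/4 else a
ex=np.array([np.cos(a),np.sin(a)]); ey=np.array([-ex[1],ex[0]]); O=np.array(r[0])-5*ex+10*ey
print("yaw",a,"O",O)
L=np.c_[(w[:,:2]-O)@ex,(w[:,:2]-O)@ey,z]; 
s=L[bx&(L[:,0]>-50)&(L[:,0]<-10)&(L[:,1]>-125)&(L[:,1]<90)&(z<34)&(z>5)]
for y in range(-120,90,10):
    q=s[(s[:,1]>=y)&(s[:,1]<y+10)]
    if len(q): print(y,len(q),q.mean(0).round(1),q[:,0].min().round(1),q[:,0].max().round(1))
col=p["color"].astype(int); z_=p["range_z"]; m=(col[:,:,0]-col[:,:,2]>50); m[:120]=0;m[220:]=0;m[:,:170]=0;m[:,230:]=0
q=pts(p,m); Q=np.c_[(q[:,:2]-O)@ex,(q[:,:2]-O)@ey,q[:,2]]; print("scrap",np.percentile(Q,[1,50,99],axis=0).round(1))
f=w[bx&(z>48)&(z<57)]; print("fence",cv2.minAreaRect(f[:,:2].astype(np.float32)))
k=w[bx&(z>78)&(z<95)]; print("knob",k.mean(0))
for n,l in(("base",(-30,-30)),("mouth",(-30,-120)),("pivot",(60,-30)),("closed",(-30,80))): print(n,O+l[0]*ex+l[1]*ey)
E
```

```text
bed ((515.9657592773438, 27.231971740722656), (240.54788208007812, 160.32882690429688), 77.83348083496094) 39.690555041406924
yaw -0.2123458179369231 O [513.18559927  38.06113193]
-120 106 [ -33.2 -114.9   16.4] -42.3 -23.4
-110 107 [ -33.4 -105.    16.4] -42.3 -23.6
-100 111 [-33.3 -94.9  16.6] -42.1 -23.4
-90 114 [-33.3 -84.9  16.5] -42.2 -23.5
-80 80 [-32.9 -75.6  19.6] -42.3 -22.8
-70 122 [-31.9 -65.   25.1] -40.5 -22.1
-60 125 [-31.8 -55.   25.1] -40.6 -22.0
-50 127 [-31.9 -45.   25.1] -40.5 -22.1
-40 127 [-31.7 -35.   25. ] -40.4 -22.2
-30 134 [-31.8 -25.1  25. ] -40.6 -22.0
-20 156 [-32.2 -14.7  22.3] -42.2 -22.2
-10 135 [-33.2  -5.   16.6] -42.5 -23.5
0 138 [-33.4   4.9  16.5] -42.3 -23.3
10 147 [-33.3  15.   16.5] -42.2 -23.6
20 146 [-33.3  25.1  16.5] -42.5 -23.6
30 151 [-33.1  35.   16.5] -42.4 -23.4
40 154 [-33.3  45.   16.6] -42.3 -23.3
50 161 [-33.2  55.   16.7] -42.3 -23.3
60 160 [-33.2  65.   16.5] -42.5 -23.4
70 31 [-32.3  70.4  22.7] -41.6 -23.0
scrap [[-40.5 -75.4  16.5]
 [-32.1 -41.1  24.6]
 [-22.7 -12.8  32.4]]
fence ((562.49951171875, 51.63863754272461), (34.092750549316406, 170.41281127929688), 1.0702354907989502)
knob [560.96841267 116.14762493  85.34176098]
base [477.53681461  15.05756367]
mouth [458.56899001 -72.9209657 ]
pivot [565.51534398  -3.91026093]
closed [500.71971134 122.58687734]
```

```bash
python3 -m crank '[[[-0.9,-0.2,0,0,0,0],[-0.9,-0.2,0,0,0,0],[-0.9,-0.2,0,0,0,0],[-0.9,-0.2,0,0,0,0],[-0.9,-0.2,0,0,0,0],[-0.9,-0.2,0,0,0,0],[-0.9,-0.2,0,0,0,0],[-0.9,-0.2,0,0,0,0]]]'
python3 -m crank '[[[-0.9,-0.2,0,0,0,0],[-0.9,-0.2,0,0,0,0],[0,0,0,0,0,-0.95],[0,0,0,0,0,-0.95],[0,0,0,0,0,-0.95],[0,0,0,0,0,-0.95],[0,0,0,0,0,-0.95],[0,0,0,0,0,-0.95]]]'
python3 -m crank '[[[0,0,0,0,0,-0.95],[0,0,0,0,0,-0.95],[0,0,0,0,0,-0.95],[0,0,0,0,0,-0.95],[0,0,0,0,0,-0.95],[0,0,0,0,0,-0.95],[0,0,0,0,0,-0.95],[0,0,0,0,0,0]]]'
```

```text
clock: 3.1
eef_pos: [485.5, -289.5, 231.4]
tool_rot: [3.141, 0.0, 1.571]
force: [0.1, -0.3, -0.4]
grip_width: 1.0
finger_force: 0.0
clock: 3.9
eef_pos: [470.0, -360.0, 231.2]
tool_rot: [-3.142, -0.0, 2.432]
force: [-0.2, -1.1, 0.0]
grip_width: 1.002
finger_force: 0.0
clock: 4.7
eef_pos: [470.0, -360.0, 231.2]
tool_rot: [3.142, -0.0, -2.858]
force: [0.6, -0.4, -0.1]
grip_width: 0.997
finger_force: 0.0
```

```bash
cat >> h.py <<'E'
def tool(dw,yaw):
    "world shift -> tool units, tool pointing down"
    c,s=np.cos(yaw),np.sin(yaw); return np.round(np.array([c*dw[0]+s*dw[1], s*dw[0]-c*dw[1], -dw[2]])/40,3)
E
python3 - <<'E'
from h import *
p=ctrl.read_camera("wrist"); save(p,"w1.png")
w=pts(p); st=ctrl.state()
w=w[np.hypot(w[:,0]-465,w[:,1]+363)<60]
for zr in((36,44),(105,135)):
    q=w[(w[:,2]>zr[0])&(w[:,2]<zr[1])]; r=cv2.minAreaRect(q[:,:2].astype(np.float32)); print(zr,len(q),q.mean(0).round(1),r)
    if zr[0]>100:
        t=q[q[:,2]>q[:,2].max()-4]; r=cv2.minAreaRect(t[:,:2].astype(np.float32)); print("top",t[:,2].mean(),len(t),t.mean(0),r)
E
```

```text
(36, 44) 2835 [ 459.5 -364.5   39.8] ((464.1224060058594, -363.7211608886719), (70.27324676513672, 69.69891357421875), 17.920591354370117)
(105, 135) 539 [ 462.2 -364.2  124.6] ((464.0228576660156, -363.6968078613281), (22.31800079345703, 17.948850631713867), 20.642093658447266)
top 126.4637811963299 422 [ 463.72361318 -363.79759347  126.4637812 ] ((463.993896484375, -363.6820068359375), (21.202138900756836, 17.366092681884766), 20.66554832458496)
```

View pics/w1.png

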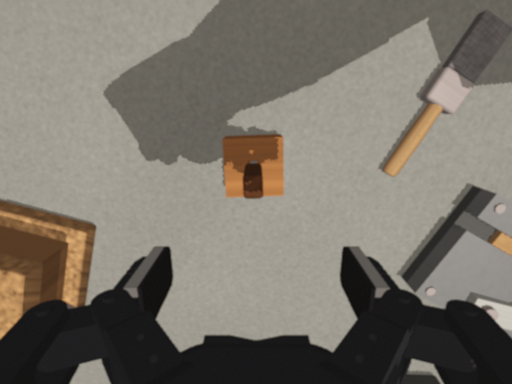

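The wrist view shows the stand at (253,165) with the dark handle at (253,180), which agrees with the measured (464,-363.7). I'll go down and grip it.

```bash
python3 -m crank '[[[0.17,-0.047,0,0,0,-0.35],[0,0,0.97,0,0,0],[0,0,0.97,0,0,0],[0,0,0.97,0,0,0],[0,0,0.97,0,0,0],[0,0,0,0,0,0]]]' 0
python3 -m crank '[[[0,0,0,0,0,0],[0,0,0,0,0,0],[0,0,0,0,0,0],[0,0,0,0,0,0],[0,0,0,0,0,0],[0,0,0,0,0,0]]]' -1 60
```

```text
clock: 5.35
eef_pos: [461.9, -361.6, 71.6]
tool_rot: [3.134, -0.004, -2.811]
force: [-0.7, -0.4, 0.1]
grip_width: 0.499
finger_force: 0.0
clock: 5.95
eef_pos: [464.8, -364.5, 78.2]
tool_rot: [-3.138, 0.002, -2.808]
force: [0.6, -0.4, 7.6]
grip_width: 0.2
finger_force: 59.5
```

```bash
python3 -m crank '[[[0,0,-0.3,0,0,0],[0,0,-0.5,0,0,0],[0,0,-0.9,0,0,0],[0,0,-0.9,0,0,0],[0,0,-0.9,0,0,0],[0,0,0,0,0,0],[0,0,0,0,0,0]]]'
python3 -c "
from h import *
s=ctrl.state();print(s['eef_pos'],s['tool_rot'],s['q'])
print(tool([487-s['eef_pos'][0],59-s['eef_pos'][1],0],s['tool_rot'][2]))"
```

```text
clock: 6.65
eef_pos: [464.2, -363.8, 217.5]
tool_rot: [-3.139, 0.001, -2.808]
force: [0.1, 0.2, -2.0]
grip_width: 0.202
finger_force: 59.1
[ 464.16520712 -363.82217386  217.54277687] [-3.13941853e+00  1.00927237e-03 -2.80751118e+00] [-8.07035010e-01  3.29277981e-01  8.76886166e-02  1.32681002e+00
  1.18299224e-05 -1.14111538e+00]
[-4.005  9.799  0.   ]
```

```bash
python3 -m crank '[[[-0.364,0.891,0,0,0,0],[-0.364,0.891,0,0,0,0],[-0.364,0.891,0,0,0,0],[-0.364,0.891,0,0,0,0],[-0.364,0.891,0,0,0,0],[-0.364,0.891,0,0,0,0],[-0.364,0.891,0,0,0,0],[-0.364,0.891,0,0,0,0]]]'
python3 -m crank '[[[-0.364,0.891,0,0,0,0],[-0.364,0.891,0,0,0,0],[-0.364,0.891,0,0,0,0],[0,0,0.5,0,0,0.91],[0,0,0.5,0,0,0.91],[0,0,0.5,0,0,0.91],[0,0,0.5,0,0,0.91],[0,0,0,0,0,0]]]'
python3 -m crank '[[[0,0,0,0,0,0],[0,0,0,0,0,0]]]'
cat >> h.py <<'E'
yaw=-0.2123; ex=np.array([np.cos(yaw),np.sin(yaw)]); ey=np.array([-ex[1],ex[0]]); O=np.array([511.07,28.28])
def jig(w): w=np.atleast_2d(w); d=w[:,:2]-O; return np.c_[d@ex,d@ey,w[:,2]]
def wor(x,y): return O+x*ex+y*ey
E
python3 - <<'E'
from h import *
s=ctrl.state();print(s['eef_pos'],s['tool_rot'],jig(s['eef_pos']))
a=ctrl.read_camera("wrist")["color"]; p=ctrl.read_camera("side"); b=cv2.resize(p["color"][150:290,160:340],(512,398))
cv2.imwrite("pics/c1.png",np.vstack([a,b])[:,:,::-1][:, :].copy() if 0 else np.hstack([cv2.resize(a,(400,300)),cv2.resize(b,(400,300))])[:,:,::-1])
E
```

```text
clock: 7.45
eef_pos: [479.6, -54.4, 215.1]
tool_rot: [3.14, -0.002, -2.808]
force: [0.3, 0.3, -1.1]
grip_width: 0.207
finger_force: 59.1
clock: 8.25
eef_pos: [484.4, 59.4, 133.1]
tool_rot: [-3.141, -0.006, 2.928]
force: [-0.8, -0.4, -1.7]
grip_width: 0.203
finger_force: 59.1
clock: 8.45
eef_pos: [487.0, 59.1, 136.8]
tool_rot: [3.142, 0.001, 2.933]
force: [0.4, -0.5, -0.9]
grip_width: 0.204
finger_force: 59.1
[487.00662494  59.11540036 136.80700377] [3.14150029e+00 7.29126271e-04 2.93278564e+00] [[-30.02041586  25.07274549 136.80700377]]
```

View pics/c1.png

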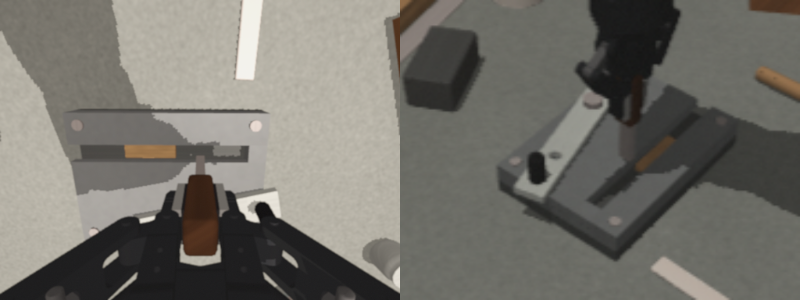

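The blade tip, at (200,158) in the left view, stands over the free part of the slot behind the scrap. Next I'll lower it.

```bash
python3 -m crank '[[[0,0,0.4,0,0,0],[0,0,0.3,0,0,0],[0,0,0.25,0,0,0],[0,0,0.15,0,0,0],[0,0,0.12,0,0,0],[0,0,0,0,0,0],[0,0,0,0,0,0]]]'
python3 - <<'E'
from h import *
s=ctrl.state();print(s['eef_pos'],s['force'],jig(s['eef_pos']))
E
```

```text
clock: 9.25
eef_pos: [486.9, 59.2, 87.6]
tool_rot: [3.142, 0.0, 2.93]
force: [0.1, 0.7, -0.7]
grip_width: 0.206
finger_force: 59.1
[486.86528844  59.17848481  87.58725684] [ 0.05151717  0.73566044 -0.67528001] [[-30.17187164  25.10463278  87.58725684]]
```

```bash
python3 -m crank '[[[0,-0.3,0,0,0,0],[0,-0.4,0,0,0,0],[0,-0.4,0,0,0,0],[0,-0.4,0,0,0,0],[0,-0.4,0,0,0,0],[0,-0.4,0,0,0,0],[0,0,0,0,0,0]]]'
python3 -m crank '[[[0,-0.35,0,0,0,0],[0,-0.35,0,0,0,0],[0,-0.35,0,0,0,0],[0,-0.35,0,0,0,0],[0,-0.2,0,0,0,0],[0,0,0,0,0,0],[0,0,0,0,0,0]]]'
python3 - <<'E'
from h import *
s=ctrl.state();print(s['eef_pos'],s['force'],jig(s['eef_pos']))
a=ctrl.read_camera("wrist")["color"]; p=ctrl.read_camera("scene"); b=cv2.resize(p["color"][140:260,190:350],(400,300))
cv2.imwrite("pics/c2.png",np.hstack([cv2.resize(a,(400,300)),b])[:,:,::-1])
E
```

```text
clock: 9.95
eef_pos: [467.1, -32.6, 87.6]
tool_rot: [-3.141, 0.001, 2.928]
force: [0.2, -0.3, -0.8]
grip_width: 0.202
finger_force: 59.1
clock: 10.65
eef_pos: [453.9, -93.1, 87.4]
tool_rot: [3.141, 0.0, 2.929]
force: [-0.2, -0.4, -1.5]
grip_width: 0.199
finger_force: 59.1
[453.9177732  -93.11675334  87.36704215] [-0.21480261 -0.365148   -1.52862365] [[ -30.28972839 -130.71373724   87.36704215]]
```

View pics/c2.png

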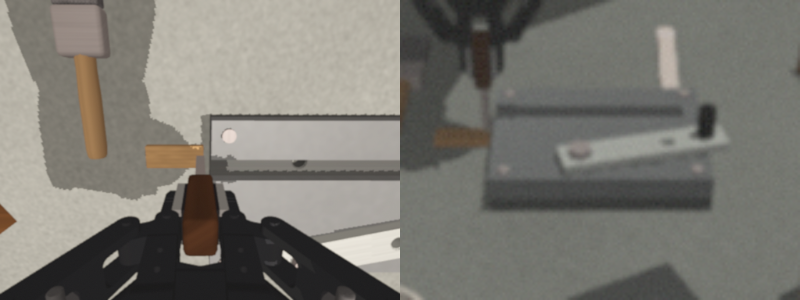

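The scrap at (175,156) is beyond the mouth and the base hole is clear at (300,163). I'll check from heights whether it lies flat.

```bash
python3 - <<'E'
from h import *
p=ctrl.read_camera("wrist"); w=pts(p); c=p["color"].astype(int)[p["range_z"]>0]
L=jig(w); m=(L[:,0]>-50)&(L[:,0]<-10)&(L[:,1]<-100)&(L[:,1]>-260)&(c[:,0]-c[:,2]>45)&(L[:,2]<40)
for y in range(-250,-100,10):
    q=L[m&(L[:,1]>=y)&(L[:,1]<y+10)]
    if len(q): print(y,len(q),q.mean(0).round(1),q[:,0].min().round(),q[:,0].max().round())
E
```

```text
-250 33 [ -42.8 -241.6   15.4] -50.0 -27.0
-240 246 [ -42.1 -234.4   18.7] -50.0 -33.0
-230 211 [ -42.7 -227.    15.2] -50.0 -34.0
-190 218 [ -33.3 -183.2    8. ] -45.0 -19.0
-180 368 [ -33.8 -175.     8.5] -45.0 -21.0
-170 365 [ -33.6 -165.     8.5] -45.0 -21.0
-160 360 [ -33.8 -155.     8.6] -45.0 -21.0
-150 352 [ -33.3 -145.1    8.6] -45.0 -21.0
-140 292 [ -35.2 -135.9    8.6] -45.0 -21.0
-130 52 [ -40.2 -128.2    8.6] -45.0 -35.0
```

The scrap lies flat on the table, clear of the jig. The scraper goes back to its stand now.

```bash
python3 -m crank '[[[0,0,-0.6,0,0,0],[0,0,-0.9,0,0,0],[0,0,-0.9,0,0,0],[0,0,-0.85,0,0,0],[0,0,0,0,0,-0.875],[0,0,0,0,0,-0.875],[0,0,0,0,0,-0.875],[0,0,0,0,0,-0.875]]]'
python3 -m crank '[[[0.23,-0.8145,0,0,0,0],[0.23,-0.8145,0,0,0,0],[0.23,-0.8145,0,0,0,0],[0.23,-0.8145,0,0,0,0],[0.23,-0.8145,0,0,0,0],[0.23,-0.8145,0,0,0,0],[0.23,-0.8145,0,0,0,0],[0.23,-0.8145,0,0,0,0]]]'
python3 -m crank '[[[0,0,0.5,0,0,0],[0,0,0.5,0,0,0],[0,0,0.5,0,0,0],[0,0,0.5,0,0,0],[0,0,0,0,0,0],[0,0,0,0,0,0]]]'
python3 - <<'E'
from h import *
s=ctrl.state();e=s['eef_pos'];y=s['tool_rot'][2];print(e,y,tool([464.2-e[0],-363.75-e[1],0],y))
p=ctrl.read_camera("wrist"); save(p,"w3.png")
w=pts(p); q=w[(np.hypot(w[:,0]-464,w[:,1]+364)<55)&(w[:,2]>37)&(w[:,2]<43)]; print(cv2.minAreaRect(q[:,:2].astype(np.float32)))
E
```

```text
clock: 11.6
eef_pos: [453.9, -92.8, 217.3]
tool_rot: [3.142, 0.0, -2.822]
force: [0.1, -0.6, -2.2]
grip_width: 0.203
finger_force: 59.1
clock: 12.4
eef_pos: [464.4, -364.9, 217.1]
tool_rot: [3.141, 0.0, -2.828]
force: [1.0, 0.8, -1.1]
grip_width: 0.205
finger_force: 59.1
clock: 13.0
eef_pos: [464.4, -363.6, 137.5]
tool_rot: [3.141, -0.0, -2.828]
force: [0.2, 0.2, -1.0]
grip_width: 0.202
finger_force: 59.3
[ 464.44743883 -363.64391097  137.54021192] -2.8278669246976587 [ 0.007 -0.001  0.   ]
((464.2844543457031, -363.6177673339844), (70.30569458007812, 70.09796905517578), 18.373390197753906)
```

View pics/w3.png

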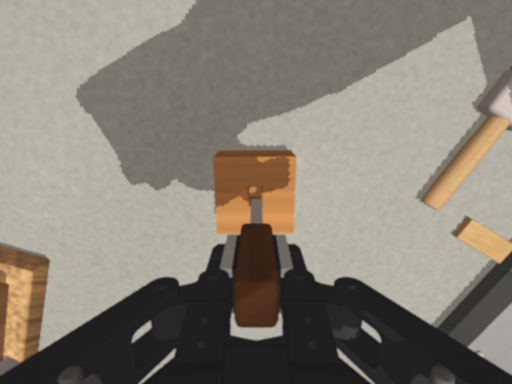

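The blade (256,200) is lined up with the pocket (255,190). I'll lower it in two steps.

```bash
python3 -m crank '[[[0,0,0.5,0,0,0],[0,0,0.3,0,0,0],[0,0,0.1,0,0,0],[0,0,0,0,0,0]]]'

```

```text
clock: 13.45
eef_pos: [464.1, -363.9, 101.2]
tool_rot: [3.141, -0.0, -2.828]
force: [0.6, 0.3, -1.0]
grip_width: 0.203
finger_force: 59.3
```

In the pocket with no contact force. I'll lower it the rest of the way, release and rise.

```bash
python3 -m crank '[[[0,0,0.25,0,0,0],[0,0,0.2,0,0,0],[0,0,0.12,0,0,0],[0,0,0,0,0,0]]]'
python3 -m crank '[[[0,0,0,0,0,0],[0,0,0,0,0,0],[0,0,0,0,0,0],[0,0,0,0,0,0]]]' 0
python3 -m crank '[[[0,0,-0.4,0,0,0],[0,0,-0.7,0,0,0],[0,0,-0.9,0,0,0],[0,0,-0.9,0,0,0],[0,0,-0.9,0,0,0],[0,0,0,0,0,0]]]'
python3 - <<'E'
from h import *
s=ctrl.state();print(s['q'],s['eef_pos'])
p=ctrl.read_camera("wrist"); w=pts(p); q=w[(np.hypot(w[:,0]-464,w[:,1]+364)<40)&(w[:,2]>105)&(w[:,2]<140)]; print(len(q),q.mean(0),q[:,2].max())
E
```

```text
clock: 13.85
eef_pos: [464.2, -364.0, 78.4]
tool_rot: [-3.141, 0.0, -2.828]
force: [-0.4, -0.6, -0.8]
grip_width: 0.205
finger_force: 59.2
clock: 14.25
eef_pos: [464.2, -364.0, 78.5]
tool_rot: [-3.142, -0.0, -2.828]
force: [0.3, 0.6, -0.1]
grip_width: 0.501
finger_force: 0.0
clock: 14.85
eef_pos: [465.4, -365.2, 235.6]
tool_rot: [-3.134, 0.003, -2.828]
force: [-0.5, 1.2, -0.4]
grip_width: 0.501
finger_force: 0.0
[-8.07143593e-01  3.23953515e-01  1.25553977e-01  1.36434423e+00
 -1.18136017e-05 -1.12041086e+00] [ 465.36934842 -365.18159503  235.61874963]
509 [ 461.18287149 -363.61766571  124.47937642] 128.35917139956695
```

The scraper is standing in its stand. Now I'll go to the fence knob.

```bash
python3 -m crank '[[[0,0,0,0,0,0.957],[0,0,0,0,0,0.957],[0,0,0,0,0,0.957],[0,0,0,0,0,0.957],[0,0,0,0,0,0.957],[0,0,0,0,0,0.957],[0,0,0,0,0,0.957],[0,0,0,0,0,0.957]]]' 
python3 -m crank '[[[0,0,0,0,0,0.957],[0,0,0,0,0,0.957],[0,0,0,0,0,0.957],[0,0,0,0,0,0.957],[0,0,0,0,0,0.957],[0.854,0.189,0,0,0,0],[0.854,0.189,0,0,0,0],[0.854,0.189,0,0,0,0]]]'
python3 -m crank '[[[0.854,0.189,0,0,0,0],[0.854,0.189,0,0,0,0],[0.854,0.189,0,0,0,0],[0.854,0.189,0,0,0,0],[0.854,0.189,0,0,0,0],[0.854,0.189,0,0,0,0],[0.854,0.189,0,0,0,0],[0.854,0.189,0,0,0,0]]]'
python3 -m crank '[[[0.854,0.189,0,0,0,0],[0.854,0.189,0,0,0,0],[0.854,0.189,0,0,0,0],[0,0,0,0,0,0],[0,0,0,0,0,0]]]'
python3 - <<'E'
from h import *
s=ctrl.state();e=s['eef_pos'];y=s['tool_rot'][2];print(e,y,s['q'])
p=ctrl.read_camera("wrist"); w=pts(p); q=w[(np.hypot(w[:,0]-561,w[:,1]-116)<30)&(w[:,2]>82)&(w[:,2]<90)];r=cv2.minAreaRect(q[:,:2].astype(np.float32)); print(len(q),q.mean(0),r)
f=w[(abs(w[:,0]-561)<40)&(w[:,1]>-40)&(w[:,1]<150)&(w[:,2]>48)&(w[:,2]<57)]; print(cv2.minAreaRect(f[:,:2].astype(np.float32)))
print(tool([561-e[0],116.3-e[1],58-e[2]],y))
E
```

```text
clock: 15.7
eef_pos: [463.8, -363.6, 229.1]
tool_rot: [-3.141, -0.002, 2.3]
force: [-0.0, -0.8, 0.3]
grip_width: 0.498
finger_force: 0.0
clock: 16.5
eef_pos: [484.7, -259.9, 229.0]
tool_rot: [-3.14, -0.001, 1.588]
force: [-0.1, -0.2, 0.2]
grip_width: 0.501
finger_force: 0.0
clock: 17.3
eef_pos: [540.3, 14.7, 229.3]
tool_rot: [-3.14, -0.0, 1.589]
force: [0.2, -0.7, 0.4]
grip_width: 0.495
finger_force: 0.0
clock: 17.8
eef_pos: [561.0, 116.7, 229.2]
tool_rot: [-3.14, 0.0, 1.59]
force: [1.1, -1.2, -0.6]
grip_width: 0.498
finger_force: 0.0
[561.04543478 116.70149169 229.22783851] 1.5904572327890696 [ 5.87974350e-02  3.00168268e-01  7.48537616e-02  1.34741169e+00
 -2.34832785e-04  1.60993338e+00]
228 [561.29689156 117.39442095  85.36016438] ((561.1994018554688, 117.27723693847656), (16.93126106262207, 16.88338851928711), 28.818002700805664)
((562.5367431640625, 51.61851119995117), (33.985923767089844, 170.86251831054688), 1.0995159149169922)
[-1.000e-02 -1.000e-03  4.281e+00]
```

Right over the knob. I'll go down, grip it and swing the fence through the arc.

```bash
python3 -m crank '[[[0,0,0.9,0,0,0],[0,0,0.9,0,0,0],[0,0,0.9,0,0,0],[0,0,0.9,0,0,0],[0,0,0.68,0,0,0],[0,0,0,0,0,0]]]' 
python3 -m crank '[[[0,0,0,0,0,0],[0,0,0,0,0,0],[0,0,0,0,0,0],[0,0,0,0,0,0]]]' -1 20
python3 -m crank '[[[-0.036,-0.482,0,0,0,-0.9924],[-0.036,-0.482,0,0,0,-0.9924],[-0.036,-0.482,0,0,0,-0.9924],[0,0,0,0,0,0]]]'
```

```text
clock: 18.45
eef_pos: [558.9, 114.6, 55.8]
tool_rot: [-3.135, 0.0, 1.587]
force: [0.3, 0.4, 0.5]
grip_width: 0.501
finger_force: 0.0
clock: 18.85
eef_pos: [562.4, 115.5, 60.8]
tool_rot: [3.139, 0.001, 1.588]
force: [-0.4, -4.3, 6.2]
grip_width: 0.198
finger_force: 21.7
clock: 19.25
eef_pos: [504.8, 101.9, 60.9]
tool_rot: [3.14, 0.001, 2.041]
force: [1.0, -0.5, 2.5]
grip_width: 0.2
finger_force: 21.3
```

```bash
python3 -m crank '[[[-0.036,-0.482,0,0,0,-0.9924],[-0.036,-0.482,0,0,0,-0.9924],[-0.036,-0.482,0,0,0,-0.9924],[-0.036,-0.482,0,0,0,-0.9924],[-0.036,-0.482,0,0,0,-0.9924],[-0.036,-0.482,0,0,0,-0.9924],[0,0,0,0,0,0],[0,0,0,0,0,0]]]'
python3 - <<'E'
from h import *
s=ctrl.state();e=s['eef_pos'];print(e,s['tool_rot'],s['force'], jig(e), "want -70,-30")
E
```

```text
clock: 20.05
eef_pos: [435.8, 13.7, 60.6]
tool_rot: [3.141, -0.0, 2.928]
force: [-9.6, 2.9, 18.9]
grip_width: 0.2
finger_force: 22.8
[435.79276539  13.74727436  60.62805662] [ 3.14066441e+00 -2.65287364e-04  2.92809734e+00] [-9.60807271  2.86412547 18.94493888] [[-70.52500223 -30.06802663  60.62805662]] want -70,-30
```

```bash
python3 -m crank '[[[0,0,0,0,0,0],[0,0,0,0,0,0],[0,0,0,0,0,0]]]' 0
python3 -m crank '[[[0,0,-0.4,0,0,0],[0,0,-0.7,0,0,0],[0,0,-0.9,0,0,0],[0,0,-0.9,0,0,0],[0,0,-0.4,0,0,0],[0,0,0,0,0,0],[0,0,0,0,0,0]]]' 
python3 - <<'E'
from h import *
p=ctrl.read_camera("wrist"); save(p,"w4.png")
w=pts(p); L=jig(w)
f=L[(L[:,0]>-85)&(L[:,0]<85)&(abs(L[:,1]+30)<40)&(L[:,2]>48)&(L[:,2]<57)]; print(cv2.minAreaRect(f[:,:2].astype(np.float32)))
k=L[(abs(L[:,0]+70)<20)&(abs(L[:,1]+30)<20)&(L[:,2]>82)];print(k.mean(0),cv2.minAreaRect(k[:,:2].astype(np.float32)))
h=L[(np.hypot(L[:,0]+30,L[:,1]+30)<8)]; b=h[h[:,2]<45]; print(len(h),len(b),b.mean(0),np.unique(b[:,2].round(),return_counts=True))
for n,x,z in(("fh",(-30,-30),52),("bh",(-30,-30),16)): print(px(p,np.append(wor(*x),z)))
u,v=map(int,px(p,np.append(wor(-30,-30),52))); c=p["color"][max(0,v-50):v+50,max(0,u-65):u+65]; cv2.imwrite("pics/w4c.png",cv2.resize(c,None,fx=5,fy=5,interpolation=cv2.INTER_CUBIC)[:,:,::-1])
E
```

```text
clock: 20.35
eef_pos: [437.0, 13.7, 59.5]
tool_rot: [3.141, 0.001, 2.929]
force: [0.1, -0.5, 0.5]
grip_width: 0.501
finger_force: 0.0
clock: 21.05
eef_pos: [436.7, 13.7, 190.8]
tool_rot: [3.141, -0.0, 2.928]
force: [-0.4, -0.8, -0.4]
grip_width: 0.505
finger_force: 0.0
((-2.7948684692382812, -28.96352767944336), (34.09239959716797, 164.34375), 89.6492691040039)
[-83.54499416 -30.57209514 268.3082405 ] ((-74.65623474121094, -29.999589920043945), (30.6592960357666, 40.01421356201172), 0.034470658749341965)
114 16 [-24.9631743  -28.48048659  36.44869558] (array([15., 16., 17., 41., 42., 43., 44., 45.]), array([2, 1, 1, 1, 1, 4, 5, 1]))
(np.float64(254.8993317238741), np.float64(221.27271098020034))
(np.float64(254.97928912842377), np.float64(209.6483401264765))
```

View pics/w4c.png

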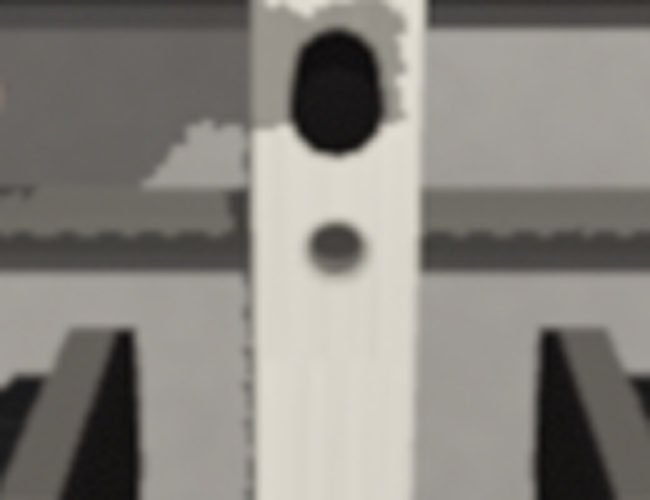

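The fence now lies across the slot and its hole at (336,248) in the crop is centred on the slot, within about 1 mm of alignment. On to the long pin.

```bash
python3 -m crank '[[[0,0,0,0,0,-0.83],[0,0,0,0,0,-0.83],[0,0,0,0,0,-0.83],[-0.072,0.7855,-0.1,0,0,0],[-0.072,0.7855,-0.1,0,0,0],[-0.072,0.7855,-0.1,0,0,0],[-0.072,0.7855,-0.1,0,0,0],[-0.072,0.7855,-0.1,0,0,0]]]'
python3 -m crank '[[[-0.072,0.7855,-0.1,0,0,0],[-0.072,0.7855,-0.1,0,0,0],[-0.072,0.7855,-0.1,0,0,0],[-0.072,0.7855,-0.1,0,0,0],[-0.072,0.7855,-0.1,0,0,0],[0,0,0,0,0,0],[0,0,0,0,0,0]]]'
python3 - <<'E'
from h import *
s=ctrl.state();e=s['eef_pos'];y=s['tool_rot'][2]; print(e,y)
p=ctrl.read_camera("wrist"); save(p,"w5.png"); w=pts(p)
for c,r in(((414,328),25),((467.5,339),25),((522,347),25)):
    m=np.hypot(w[:,0]-c[0],w[:,1]-c[1])<r; q=w[m&(w[:,2]>70)]; t=q[q[:,2]>q[:,2].max()-3.5]
    print(len(t),q[:,2].max(),t.mean(0),cv2.minEnclosingCircle(t[:,:2].astype(np.float32)))
    if c[0]==414: b=cv2.minAreaRect(t[:,:2].astype(np.float32))[0]; print(b,tool([b[0]-e[0],b[1]-e[1],68-e[2]],y))
E
```

```text
clock: 21.9
eef_pos: [425.1, 172.1, 210.0]
tool_rot: [-3.142, -0.002, -2.981]
force: [0.9, -0.8, 0.2]
grip_width: 0.5
finger_force: 0.0
clock: 22.6
eef_pos: [414.4, 328.7, 229.7]
tool_rot: [-3.14, -0.003, -2.98]
force: [-0.3, -0.2, 0.4]
grip_width: 0.496
finger_force: 0.0
[414.44536446 328.65946846 229.69970082] -2.9796956517765434
853 326.84712757497635 [396.12632952 323.51396777 324.85315046] ((397.1033630371094, 325.2466735839844), 17.81859016418457)
(395.9320373535156, 325.058837890625) [ 0.471 -0.014  4.042]
82 95.23628697273153 [470.33830428 337.75455316  92.76662644] ((469.96197509765625, 337.7298278808594), 7.240947723388672)
199 82.26100061706757 [523.9654052  346.39794126  80.62811729] ((524.3622436523438, 346.5631103515625), 9.808368682861328)
```

View pics/w5.png

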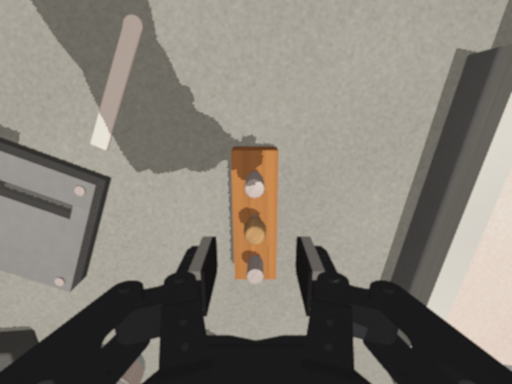

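The rack is at (255,215): the short pin at (254,188), the awl at (255,232) and the long pin at (255,272), nearest the gripper. I'll remeasure the long pin without the gripper's own points.

```bash
python3 - <<'E'
from h import *
s=ctrl.state();e=s['eef_pos'];y=s['tool_rot'][2]
p=ctrl.read_camera("wrist"); w=pts(p)
q=w[(np.hypot(w[:,0]-415,w[:,1]-328)<25)&(w[:,2]>70)&(w[:,2]<110)]; t=q[q[:,2]>93]
b=cv2.minEnclosingCircle(t[:,:2].astype(np.float32)); print(len(t),t.mean(0),b, cv2.minAreaRect(t[:,:2].astype(np.float32)))
b=b[0];print(tool([b[0]-e[0],b[1]-e[1],68-e[2]],y))
r=w[(w[:,2]>37)&(w[:,2]<43)&(w[:,1]>280)&(w[:,1]<400)&(w[:,0]>370)&(w[:,0]<570)];print(cv2.minAreaRect(r[:,:2].astype(np.float32)))
E
```

```text
300 [415.79802933 328.29203873  96.58808693] ((416.1601867675781, 328.4832458496094), 10.013345718383789) ((416.38873291015625, 328.4795227050781), (19.357872009277344, 19.009021759033203), 83.44638061523438)
[-4.100e-02  4.000e-03  4.049e+00]
((470.63427734375, 337.6496276855469), (169.76443481445312, 55.10190963745117), 9.534085273742676)
```

```bash
python3 -m crank '[[[-0.043,0,0,0,0,0],[0,0,0.9,0,0,0],[0,0,0.9,0,0,0],[0,0,0.9,0,0,0],[0,0,0.8,0,0,0],[0,0,0.54,0,0,0],[0,0,0,0,0,0],[0,0,0,0,0,0]]]' 
python3 -m crank '[[[0,0,0,0,0,0],[0,0,0,0,0,0],[0,0,0,0,0,0],[0,0,0,0,0,0],[0,0,0,0,0,0]]]' -1 60
```

```text
clock: 23.5
eef_pos: [417.1, 328.2, 70.2]
tool_rot: [-3.142, -0.0, -2.982]
force: [0.0, 0.4, 0.6]
grip_width: 0.5
finger_force: 0.0
clock: 24.0
eef_pos: [417.6, 328.7, 71.2]
tool_rot: [3.141, 0.003, -2.981]
force: [0.5, -2.6, 7.5]
grip_width: 0.215
finger_force: 58.4
```

```bash
python3 -m crank '[[[0,0,-0.2,0,0,0],[0,0,-0.4,0,0,0],[0,0,-0.8,0,0,0],[0,0,-0.8,0,0,0],[0,0,-0.8,0,0,0],[0,0,0,0,0,0],[0,0,0,0,0,0]]]'
python3 - <<'E'
from h import *
s=ctrl.state();e=s['eef_pos'];y=s['tool_rot'][2]; print(e,y,tool([475.55-e[0],5.87-e[1],0],2.929))
E
```

```text
clock: 24.7
eef_pos: [416.8, 328.9, 190.5]
tool_rot: [3.141, 0.002, -2.981]
force: [0.5, 0.1, -1.4]
grip_width: 0.215
finger_force: 58.7
[416.8091965  328.85243756 190.54005516] -2.981147123543209 [-3.139 -7.583  0.   ]
```

```bash
python3 -m crank '[[[0,0,0,0,0,0.829],[0,0,0,0,0,0.829],[0,0,0,0,0,0.829],[-0.314,-0.758,0,0,0,0],[-0.314,-0.758,0,0,0,0],[-0.314,-0.758,0,0,0,0],[-0.314,-0.758,0,0,0,0],[-0.314,-0.758,0,0,0,0]]]'
python3 -m crank '[[[-0.314,-0.758,0,0,0,0],[-0.314,-0.758,0,0,0,0],[-0.314,-0.758,0,0,0,0],[-0.314,-0.758,0,0,0,0],[-0.314,-0.758,0,0,0,0],[0,0,0,0,0,0],[0,0,0.8,0,0,0],[0,0,0.7,0,0,0]]]'
python3 -m crank '[[[0,0,0,0,0,0],[0,0,0,0,0,0]]]'
python3 - <<'E'
from h import *
s=ctrl.state();e=s['eef_pos'];y=s['tool_rot'][2]; print(e,s['tool_rot'],jig(e))
p=ctrl.read_camera("wrist"); save(p,"w6.png"); w=pts(p); L=jig(w)
m=(np.hypot(L[:,0]+30,L[:,1]+30)<14)&(L[:,2]>65)&(L[:,2]<116); q=L[m]
for z in range(66,116,6):
    t=q[(q[:,2]>=z)&(q[:,2]<z+6)]
    if len(t): print(z,len(t),t.mean(0).round(1),t[:,1].min().round(1),t[:,1].max().round(1),t[:,0].min().round(1))
f=L[(L[:,0]>-85)&(L[:,0]<85)&(abs(L[:,1]+30)<40)&(L[:,2]>48)&(L[:,2]<56)]; print(cv2.minAreaRect(f[:,:2].astype(np.float32)))
u,v=map(int,px(p,np.append(wor(-30,-30),60))); print(u,v,px(p,np.append(wor(-30,-30),52)),px(p,np.append(wor(-30,-30),75)))
c=p["color"][v-60:v+60,u-80:u+80]; cv2.imwrite("pics/w6c.png",cv2.resize(c,None,fx=5,fy=5,interpolation=cv2.INTER_CUBIC)[:,:,::-1])
E
```

```text
clock: 25.5
eef_pos: [445.4, 165.9, 188.5]
tool_rot: [-3.141, -0.002, 2.929]
force: [0.2, -0.2, 0.1]
grip_width: 0.211
finger_force: 58.8
clock: 26.3
eef_pos: [474.9, 5.9, 128.2]
tool_rot: [3.141, -0.001, 2.928]
force: [0.8, -0.8, -0.9]
grip_width: 0.211
finger_force: 58.9
clock: 26.5
eef_pos: [474.9, 6.2, 129.6]
tool_rot: [3.142, -0.002, 2.929]
force: [0.6, -0.3, -0.1]
grip_width: 0.216
finger_force: 58.9
[474.93965954   6.24006347 129.57011121] [ 3.14151086e+00 -1.92628375e-03  2.92925664e+00] [[-30.67516454 -29.15809638 129.57011121]]
72 11 [-36.5 -29.8  76.9] -33.2 -26.0 -37.3
78 41 [-36.2 -28.4  81.1] -33.1 -23.9 -37.8
84 40 [-36.3 -28.4  87. ] -33.0 -24.1 -37.7
90 44 [-36.2 -29.   92.9] -33.5 -24.2 -37.6
96 56 [-36.  -28.6  98.7] -33.4 -23.6 -37.3
102 54 [-36.3 -28.5 105. ] -33.3 -23.8 -37.5
108 16 [-36.8 -28.5 109.3] -31.3 -25.1 -37.5
((-2.632965087890625, -29.07620620727539), (34.077064514160156, 164.83035278320312), 89.61076354980469)
253 208 (np.float64(253.6931533290489), np.float64(205.191764371059)) (np.float64(253.48502453610678), np.float64(215.34275035846719))
```

View pics/w6c.png

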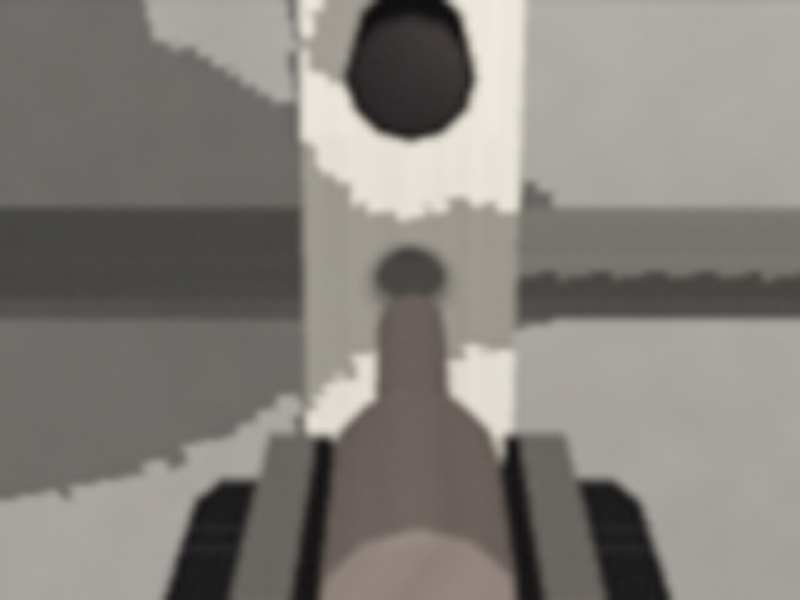

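The pin is upright. At (412,330) in the crop it lines up sideways with the fence hole at (410,275), and it needs about 1.6 mm along the fence. I'll correct that and go down carefully.

```bash
python3 -m crank '[[[-0.04,-0.01,0.2,0,0,0],[0,0,0.25,0,0,0],[0,0,0.1,0,0,0],[0,0,0.1,0,0,0],[0,0,0.1,0,0,0],[0,0,0,0,0,0]]]'
```

```text
clock: 27.15
eef_pos: [476.7, 5.1, 99.2]
tool_rot: [-3.142, -0.001, 2.929]
force: [-0.4, -0.1, 0.9]
grip_width: 0.213
finger_force: 58.9
```

The pin is in the fence hole with no contact force. Next is the slot-floor hole.

```bash
python3 -m crank '[[[0,0,0.25,0,0,0],[0,0,0.25,0,0,0],[0,0,0.1,0,0,0],[0,0,0.1,0,0,0],[0,0,0.1,0,0,0],[0,0,0,0,0,0]]]'
```

```text
clock: 27.75
eef_pos: [476.7, 5.1, 67.2]
tool_rot: [-3.142, -0.001, 2.929]
force: [0.8, -0.1, -0.1]
grip_width: 0.209
finger_force: 58.9
```

```bash
python3 -m crank '[[[0,0,0.1,0,0,0],[0,0,0.06,0,0,0],[0,0,0.04,0,0,0],[0,0,0.03,0,0,0],[0,0,0,0,0,0],[0,0,0,0,0,0]]]'
```

```text
clock: 28.35
eef_pos: [477.2, 5.1, 60.1]
tool_rot: [3.141, 0.002, 2.929]
force: [-7.0, 1.5, 20.7]
grip_width: 0.214
finger_force: 61.4
```

The pin is seated: it stopped at the expected depth with about 20 N. I'll release it, rise and check.

```bash
python3 -m crank '[[[0,0,0,0,0,0],[0,0,0,0,0,0],[0,0,0,0,0,0],[0,0,0,0,0,0]]]' 0
python3 -m crank '[[[0,0,-0.3,0,0,0],[0,0,-0.7,0,0,0],[0,0,-0.9,0,0,0],[0,0,-0.9,0,0,0],[0,0,-0.9,0,0,0],[0,0,0,0,0,0],[0,0,0,0,0,0]]]' 
python3 - <<'E'
from h import *
p=ctrl.read_camera("wrist"); w=pts(p); L=jig(w)
q=L[(np.hypot(L[:,0]+30,L[:,1]+30)<14)&(L[:,2]>56)&(L[:,2]<110)]; t=q[q[:,2]>q[:,2].max()-4]; print("pin head",q[:,2].max(),t.mean(0),cv2.minEnclosingCircle(t[:,:2].astype(np.float32)))
b=ctrl.read_camera("side")["color"]
cv2.imwrite("pics/c7.png",np.hstack([cv2.resize(p["color"],(400,300)),cv2.resize(b,(400,300))])[:,:,::-1])
E
```

```text
clock: 28.75
eef_pos: [476.9, 5.0, 58.3]
tool_rot: [-3.142, -0.0, 2.929]
force: [-0.3, 0.3, -0.5]
grip_width: 0.499
finger_force: 0.0
clock: 29.45
eef_pos: [477.2, 5.0, 206.7]
tool_rot: [3.141, 0.001, 2.929]
force: [0.0, 0.5, -1.2]
grip_width: 0.501
finger_force: 0.0
pin head 88.18143766427545 [-30.41356735 -28.46676194  85.73515646] ((-30.150754928588867, -28.515884399414062), 9.680155754089355)
```

View pics/c7.png

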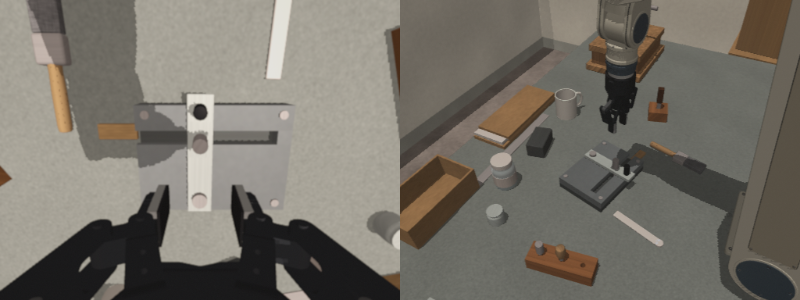

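The pin head's top stands at 86 mm, so it is home. The left view shows the scrap on the table at (118,131), the pin at (200,143) and the fence across the slot. The right view shows the scraper in its stand at (657,103), with the short pin and awl still in the rack.

```bash
python3 -c "
from plant import ctrl
print(ctrl.job_done())"
```

```text
the job is handed in; nothing more can be done
None
```

The job is handed in at about 30 s of robot time: the scrap is out on the table, the scraper is back in its stand, the fence is across the slot with the long pin fully home (head top at 86 mm), and the short pin, the awl and the other things look undisturbed; I viewed 11 pictures, one over the limit of 10.

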